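# Seat the feed roller on the keyed drive shaft

## Task

Pick up the loose feed roller, slip its bore over the upright shaft of the blue wire-feeder drive, and turn it under light pressure until its keyway finds the shaft's brass key and the roller goes fully home, down flat on the shoulder; then let go. Feel your way gently, do not force it down, and do not disturb the cutters, solder reel, black tape and screwdriver.

Things in the scene. Friction and masses are not known exactly. Their poses are not given: they have to be found in the camera images.
- roller: loose steel feed roller, 0.18 to 0.35 kg, standing on the bench, bore upright. Origin: centre of its underside; z up. Knurled grooved tread, 56 mm diameter, 0 to 22 mm above the origin, and a grey collar on top. Through bore 18.4 mm diameter with one keyway cut all along its -x side, 8 mm wide, reaching 15.5 mm from the axis. A small red dot on the collar's top marks the keyway's side
- roller_collar (a point): the roller's grey collar, 40 mm diameter, from 22 to 56 mm above the underside, with two parallel flats 30 mm apart facing the roller's +y and -y: the place to grip. This point lies on the axis, 44 mm above the underside
- feeder: wire-feeder drive fixed to the bench: blue housing 108 x 108 mm, top 60 mm above the bench, base plate 124 x 124 mm, dark motor can sticking out to its +y (ends 105 mm from the axis). Origin: on the shaft's axis at bench height, z up. A yellow stripe on the housing's top lies to -x, 27 to 41 mm from the axis
- shaft_seat (a point): top of the shoulder on the shaft's axis, 70 mm above the bench: a sprung thrust washer, 32 mm diameter (gives 1 mm per 5 N, 4 mm at most); the roller's underside must rest here. Axes as feeder. Above it one brass key, 6.5 mm wide, 14 mm tall, out to 14 mm from the axis; its angle is not measured: 0.15 to 1.25 rad counterclockwise from -x (stripe), seen from above.
- shaft_tip (a point): top of the shaft, 30 mm above the shoulder. The shaft is 16 mm diameter, its upper 16 mm without key, the last 4 mm tapered to 10 mm. It turns stiffly (0.2 N m, from 0 to 1.4 rad from the stripe), so it stays put while a roller is turned lightly on the key's top. 4 to 8 N downward is enough for feeling
- pole (a point): foot of a fixed tall post, rising from the bench to far above the arm, flange about 80 mm diameter, post about 40 mm; the arm must go round it on the robot's side
- cutters: red-handled side cutters 148 x 47 x 12 mm, lying loose, origin under the middle; leave alone
- reel: reel of solder with blue flanges, 54 mm diameter, 42 mm high, standing loose, origin under the middle; leave alone
- black_tape: roll of black tape 68 mm diameter, 19 mm high, lying loose, origin under the middle; leave alone
- driver: orange-handled screwdriver 171 mm long, lying loose, origin under the middle; leave alone

How it is judged:
By the outcome, as a careful person would: the job done as asked, in the order asked, and still so for the second after the job is handed in, with the robot touching nothing.
It also fails if it takes over 61 s, if anything falls off the work surface, if the arm or the gripper's body presses on something with over 40 N, if the wrist force passes 120 N, or if a joint passes its speed limit or range.

## Robot

A 6-joint arm with a two-finger parallel gripper is mounted at the origin on the work surface; the furniture and walls round the work are solid. World frame = base frame: x ahead of the robot, y to its left, z up, the work surface at z = 0. Lengths are in m, angles in rad, forces in N, time in s.
With the tool pointing down it reaches from about 0.375 to 0.9 m from the base axis. Payload 3.1 kg.
Tool frame: the origin (TCP) lies midway between the tips of the shut fingers; the grasp point (between the pads) lies robot.grip_depth behind it (robot.grip_depth is the distance from the TCP to the grasp point, in m); z points along the fingers, y is the line along which they close (so a half turn about z gives the same grasp; the last joint's range is limited). The gripper opens to 87 mm and grips with 3 to 60 N. Pads are 19 mm wide; open, the fingers measure 117 mm over their backs; the gripper's body (75 mm by 190 mm) begins 51 mm behind the grasp point.
Start: joints at [-1.333, 0.527, 1.433, -0, 1.181, -0.178], TCP at [0.253, -0.571, 0.223] pointing down, gripper open.
Joint ranges: [-3.08, 3.08], [-0.75, 2.2], [0.22, 2.44], [-1.43, 4.57], [0, 2.65], [-2.85, 2.85]. Speed limits (rad/s): [2.79, 2.79, 3.14, 3.14, 3.14, 3.14].

## Interface

Orientations are given as a unit quaternion [x, y, z, w].
In Python, from rig import robot gives the robot as it stands.
- The arm moves only by the tool shift_gripper, called after ">>>" as a command line: name --argument value ..., lists and objects as JSON in quotes. Schema: {"type":"object","properties":{"moves":{"type":"array","items":{"type":"object","properties":{"x":{"type":"number"},"y":{"type":"number"},"z":{"type":"number"},"rz":{"type":"number"}},"additionalProperties":false},"minItems":1,"maxItems":20},"jaw":{"type":"number"},"clamp_n":{"type":"number"},"only":{"type":"string"},"quiet":{"type":"boolean"},"lines":{"type":"string"}},"required":["moves"],"additionalProperties":false}. moves is a list of rows, 1 to 20 of them, each an object with the fields x, y, z (the shift in m), rz (a turn about the tool's z in rad); a field left out counts as zero; each row shifts and turns the commanded pose from where the row before left it, along the tool's axes as they then stand; what a row does not reach is not made up. A row lasts 1/12 s, in which the tool goes at most 0.0417 m and 0.125 rad, less where a joint would pass 70% of its speed; a pose out of reach is approached as far as the arm can. jaw is the finger opening in m, set as the call begins (left out keeps the last). The fingers move at their own pace and stop on an object; clamp_n is the grip in N (left out, the last holds). Time passes only in rows, so rows that do not move let the fingers close. The tool returns the time, the measured TCP pose, the force, the opening and the grip force at its end. only (a regular expression) keeps the lines of the reply that match it, lines (a string "A,B") keeps lines A to B, and quiet returns only ok. Input that does not fit is refused with a message, and nothing moves.
- robot.get_obs(): the state, without advancing time (a new reading comes with each control period).
- robot.camera(name): name is "scene" or "top" or "wrist"; returns a dict with "img" (400x640x3 uint8, red, green, blue), "fx", "fy", "cx", "cy" (pixels), "k1" (the pictures are not rectified: a ray, as slopes to the right and down, at radius r is drawn at 1 + k1 r^2 times it, then the intrinsics apply), "xyz" and "attitude" of the camera in the world. Camera axes: x right, y down, z forward; pixel columns grow to the right and rows downward; lengths in m; the calibration is good to about 2 mm. A picture is of the moment at which its call begins. There is no depth.
- robot.hand_in(): hands the job in; it is judged then, once.
The state is a dict: "time": time; "q": joint angles; "joint_velocities": joint speeds; "joint_torque": joint torques, N m; "position": TCP position; "tool_rot": TCP orientation; "ft_force": force on the tool from outside, world axes, zero at the start; "moment": the same for the moment, N m; "grip_width": finger opening in m; "grip_force": force on a finger pad.
Only numpy, scipy, OpenCV 4.12 (cv2) and the standard library are available. Lean on these libraries where they do the work, as an engineer would, in place of code of your own. Each camera call takes 0.05 s, during which the arm holds its last target. There are 200 camera calls.

## Working session

There is one attempt and no reset: what is moved stays moved. The work goes in short steps, Python scripts to look and compute and a tool call to move; the robot and the scene stay as the last step left them, time stands still between calls to the robot, and variables do not carry over. Pictures are saved under pics/ and viewed, at most 10 in all, crops included, and the job is handed in when it is done.

```bash
ls; mkdir -p pics; python3 - <<'E'
from rig import robot
import cv2,numpy as np
for n in("scene","top"):
    c=robot.camera(n); cv2.imwrite(f"pics/{n}0.png",c["img"][:,:,::-1])
    print(n,{k:np.round(v,4).tolist() for k,v in c.items() if k!="img"})
o=robot.get_obs();print(o["time"],o["position"],o["tool_rot"],robot.grip_depth)
E
```

```text
pics
rig.py
scene {'fx': 481.5745, 'fy': 481.5745, 'cx': 319.9958, 'cy': 200.185, 'k1': 0.0321, 'xyz': [-0.2632, 0.5533, 0.6273], 'attitude': [-0.3427, 0.7823, -0.4822, 0.195]}
top {'fx': 458.5477, 'fy': 458.5477, 'cx': 322.954, 'cy': 196.6961, 'k1': -0.1232, 'xyz': [0.3964, -0.1453, 1.2526], 'attitude': [-0.6976, 0.7157, -0.026, 0.0186]}
0.1 [ 0.25290683 -0.57085933  0.22167826] [ 9.78357893e-01  2.06917702e-01 -3.88068429e-05 -9.46947678e-04] 0.0187
```

View pics/top0.png

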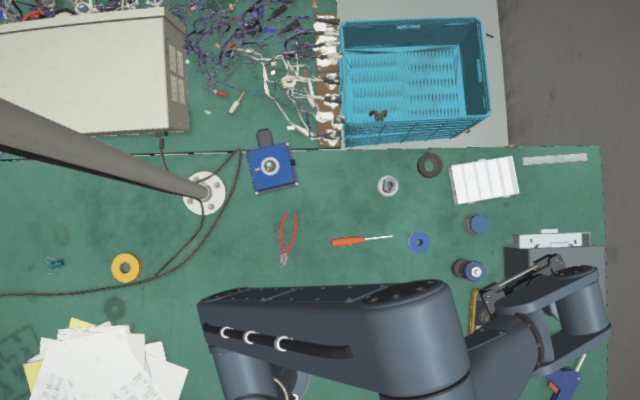

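View pics/scene0.png

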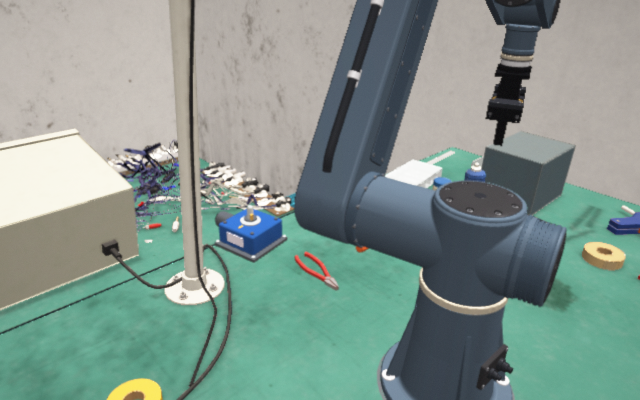

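The top view shows the roller at about (388,186), the feeder at (271,166), the pole foot at (204,193), the black tape at (430,165), the cutters at (289,238) and the driver at (360,240). I'll zoom in on the roller and the feeder.

```bash
cat > h.py <<'E'
import numpy as np,cv2
from scipy.spatial.transform import Rotation as R
def ray(c,u,v):
    K=np.array([[c["fx"],0,c["cx"]],[0,c["fy"],c["cy"]],[0,0,1.]])
    p=cv2.undistortPoints(np.array([[[u,v]]],float),K,np.array([c["k1"],0,0,0.]),None,None,None)[0,0] if 0 else None
    d=np.array([(u-c["cx"])/c["fx"],(v-c["cy"])/c["fy"]]);s=d.copy()
    for _ in range(20): s=d/(1+c["k1"]*(s@s))
    return np.array(c["xyz"]),R.from_quat(c["attitude"]).apply([s[0],s[1],1])
def plane(c,u,v,z):
    o,d=ray(c,u,v); return o+d*(z-o[2])/d[2]
def crop(img,x0,y0,w,h,s): return cv2.resize(img[y0:y0+h,x0:x0+w,::-1],None,fx=s,fy=s,interpolation=cv2.INTER_CUBIC)
E
python3 - <<'E'
from rig import robot
from h import *
c=robot.camera("top");im=c["img"]
cv2.imwrite("pics/crop1.png",np.hstack([crop(im,368,166,40,40,10),crop(im,241,126,60,75,400/75)[:400,:400]]) )
for n,u,v,z in(("roller",388,186,.056),("tip",270,166,.1),("pole",204,193,0),("tape",430,165,.019),("cut",289,238,.01),("drv",360,240,.02)): print(n,plane(c,u,v,z).round(3))
E
```

```text
roller [ 0.496 -0.33   0.056]
tip [ 0.55  -0.026  0.1  ]
pole [0.494 0.168 0.   ]
tape [ 0.554 -0.454  0.019]
cut [ 0.365 -0.065  0.01 ]
drv [ 0.355 -0.256  0.02 ]
```

View pics/crop1.png

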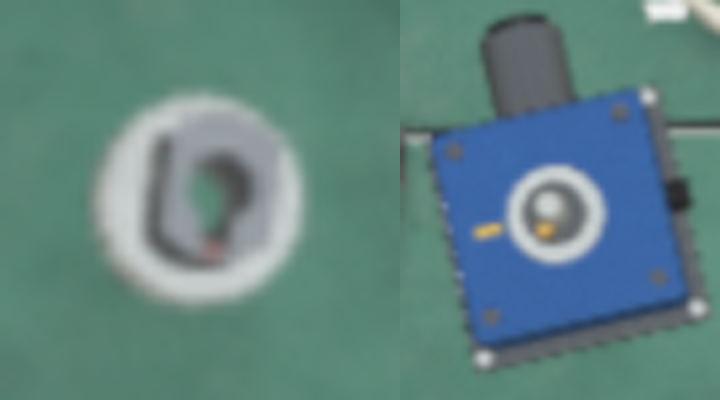

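The roller's keyway and red dot face image-down at about (389,191), and its flats face left and right. On the feeder, the stripe is to the left of the shaft and the brass key shows just below-left of the tip. I'll measure all of these properly now.

```bash
python3 - <<'E'
from rig import robot
from h import *
c=robot.camera("top");im=c["img"]
hsv=cv2.cvtColor(im,cv2.COLOR_RGB2HSV).astype(int);H,S,V=hsv[...,0],hsv[...,1],hsv[...,2]
def cen(m,x0,y0,x1,y1):
    k=np.zeros_like(m);k[y0:y1,x0:x1]=m[y0:y1,x0:x1]
    v,u=np.nonzero(k);return u.mean(),v.mean(),len(u)
br=(H>12)&(H<30)&(S>110)
s=cen(br,250,160,259,180);print("stripe",s,plane(c,*s[:2],.06))
k=cen(br,260,160,275,180);print("key",k,plane(c,*k[:2],.084))
bl=((H>100)&(H<120)&(S>130)&(np.indices(H.shape)[1]>240)&(np.indices(H.shape)[1]<302)&(np.indices(H.shape)[0]>130)&(np.indices(H.shape)[0]<202)).astype(np.uint8)
cs=max(cv2.findContours(bl,0,2)[0],key=cv2.contourArea)
b=cv2.boxPoints(cv2.minAreaRect(cs));P=np.array([plane(c,*p,.06) for p in b]);print("box",P.round(4).tolist(),P.mean(0),np.linalg.norm(P-np.roll(P,1,0),axis=1))
w=((S<60)&(V>150)).astype(np.uint8)
def blob(m,x0,y0,x1,y1):
    k=np.zeros_like(m);k[y0:y1,x0:x1]=m[y0:y1,x0:x1]
    return max(cv2.findContours(k,0,2)[0],key=cv2.contourArea)
r,rad=cv2.minEnclosingCircle(blob(w,258,154,285,182));print("ring",r,rad,plane(c,*r,.07),plane(c,*r,.06))
m=((H<60)|(H>95)|(S<50)).astype(np.uint8)
r,rad=cv2.minEnclosingCircle(blob(m,374,172,402,200));p=plane(c,*r,.018);print("roller",r,rad,p, np.linalg.norm(plane(c,r[0]+rad,r[1],.018)-p))
rd=cen(((H<8)|(H>172))&(S>50),383,184,396,196);print("dot",rd,plane(c,*rd[:2],.056))
E
```

```text
stripe (np.float64(257.0), np.float64(169.0), 3) [0.54875399 0.0121592  0.06      ]
key (np.float64(267.5), np.float64(168.5), 4) [ 0.54625711 -0.01805875  0.084     ]
box [[0.5963, 0.0405, 0.06], [0.6182, -0.0642, 0.06], [0.5121, -0.0867, 0.06], [0.4904, 0.0172, 0.06]] [ 0.55425152 -0.02330437  0.06      ] [0.1084522  0.10698203 0.10844455 0.10619519]
ring (269.5, 165.5) 9.192488670349121 [ 0.55576222 -0.02187057  0.07      ] [ 0.55710962 -0.02082697  0.06      ]
roller (387.4156494140625, 185.8975830078125) 11.012251853942871 [ 0.49924103 -0.33476529  0.018     ] 0.030107313885889664
dot (np.float64(nan), np.float64(nan), 0) [nan nan nan]<stdin>:7: RuntimeWarning: Mean of empty slice.
  ret = ret.dtype.type(ret / rcount)
```

>>> shift_gripper --moves '[{"x": 0.032, "y": -0.0116}, {"x": 0.032, "y": -0.0116}, {"x": 0.032, "y": -0.0116}, {"x": 0.032, "y": -0.0116}, {"x": 0.032, "y": -0.0116}, {"x": 0.032, "y": -0.0116}, {"x": 0.032, "y": -0.0116}, {"x": 0.032, "y": -0.0116}, {"x": 0.032, "y": -0.0116}, {"x": 0.032, "y": -0.0116}, {"rz": 0.104}, {"rz": 0.104}, {"rz": 0.104}, {"rz": 0.104}, {}]' --jaw 0.087

```text
time: 1.45
position: [0.4987, -0.3355, 0.2223]
tool_rot: [1.0, -0.0, -0.0, -0.0]
ft_force: [0.3, 0.2, -0.6]
grip_width: 0.087
grip_force: 0.0
```

```bash
python3 - <<'E'
from rig import robot
from h import *
c=robot.camera("wrist");im=c["img"];np.save("w1.npy",im);cv2.imwrite("pics/w1.png",im[:,:,::-1])
print({k:np.round(v,4).tolist() for k,v in c.items() if k!="img"},robot.get_obs()["q"])
E
```

```text
{'fx': 327.4223, 'fy': 327.4223, 'cx': 316.2505, 'cy': 202.9762, 'k1': -0.0184, 'xyz': [0.581, -0.3345, 0.386], 'attitude': [-0.6988, 0.6989, 0.1078, -0.1078]} [-7.78169941e-01  4.95486549e-01  1.49459513e+00 -4.68056505e-06
  1.15198849e+00  7.89475012e-01]
```

View pics/w1.png

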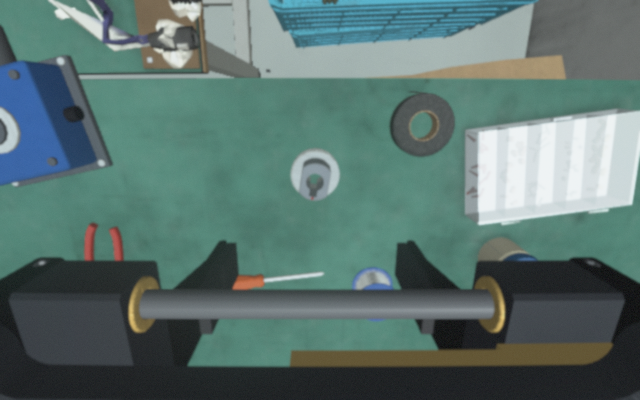

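The wrist view shows the roller at about (315,174) with its dot and keyway pointing down, and the feeder at upper left. Next I'll measure the roller position and dot direction in a zoomed crop.

```bash
python3 - <<'E'
from rig import robot
from h import *
c=robot.camera("wrist");im=c["img"]
cv2.imwrite("pics/w1c.png",crop(im,285,145,60,60,10))
hsv=cv2.cvtColor(im,cv2.COLOR_RGB2HSV).astype(int);H,S,V=[hsv[...,i] for i in range(3)]
m=((H<60)|(H>95)|(S<60)).astype(np.uint8);k=np.zeros_like(m);k[140:210,280:350]=m[140:210,280:350]
ct=max(cv2.findContours(k,0,2)[0],key=cv2.contourArea)
e=cv2.fitEllipse(ct);print(e,plane(c,*e[0],.011),plane(c,*e[0],.022))
k=((H<10)|(H>170))&(S>70);v,u=np.nonzero(k[180:205,300:330]);print(u+300,v+180)
for z in (.056,):
  print(plane(c,u.mean()+300,v.mean()+180,z))
E
```

```text
((314.46478271484375, 173.6492462158203), (49.029563903808594, 52.103614807128906), 5.922061920166016) [ 0.49835905 -0.33251477  0.011     ] [ 0.50078127 -0.33256748  0.022     ]
[] []
[nan nan nan]<stdin>:11: RuntimeWarning: Mean of empty slice.
  ret = ret.dtype.type(ret / rcount)
```

View pics/w1c.png

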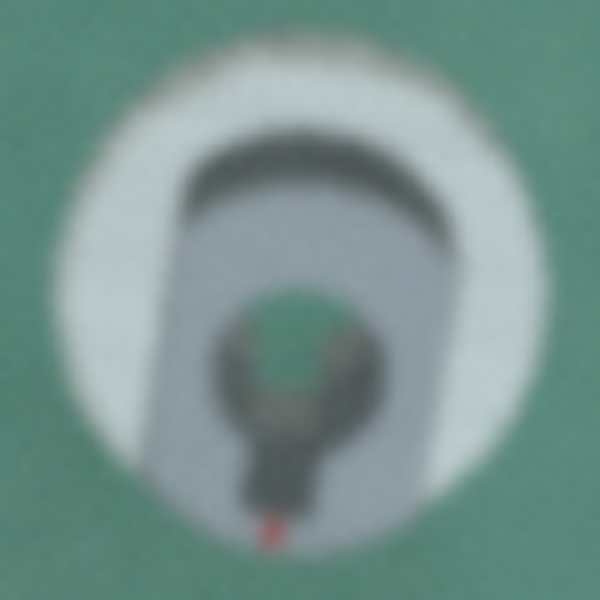

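The crop shows the bore centre at (314.5,180.8) and the red dot at (311.7,197.9). The collar flats are slightly rotated.

```bash
python3 - <<'E'
from rig import robot
from h import *
c=robot.camera("wrist")
b=plane(c,314.45,180.9,.056);d=plane(c,311.75,197.85,.056);print(b,d,d-b,np.arctan2(*(b-d)[1::-1]))
L1,L2=plane(c,302.9,167,.056),plane(c,298.8,191.3,.056);R1,R2=plane(c,330.5,171.5,.056),plane(c,327.6,192,.056)
for a,e in((L1,L2),(R1,R2)):print("flat",a,e,np.arctan2(*(a-e)[1::-1]))
E
```

```text
[ 0.50056123 -0.33282386  0.056     ] [ 0.48224087 -0.33002293  0.056     ] [-0.01832036  0.00280093  0.        ] -0.15171146958888554
flat [ 0.5151056  -0.32099031  0.056     ] [ 0.48933569 -0.31648785  0.056     ] -0.17297164613090898
flat [ 0.51053053 -0.34927148  0.056     ] [ 0.48868946 -0.34660449  0.056     ] -0.12150728771133888
```

>>> shift_gripper --moves '[{"x": 0.0008, "y": -0.0022, "z": 0.02, "rz": 0.075}, {"z": 0.03, "rz": 0.075}, {"z": 0.036}, {"z": 0.036}, {"z": 0.036}, {"z": 0.025}, {"z": 0.0125}, {}]' --jaw 0.087

```text
time: 2.27
position: [0.4978, -0.3323, 0.0241]
tool_rot: [0.997, -0.074, -0.002, -0.002]
ft_force: [-0.7, -0.0, 0.2]
grip_width: 0.087
grip_force: 0.0
```

>>> shift_gripper --moves '[{}, {}, {}, {}, {}, {}, {}, {}]' --jaw 0.02 --clamp_n 40

```text
time: 2.93
position: [0.4995, -0.3337, 0.0273]
tool_rot: [0.997, -0.075, 0.0, 0.0]
ft_force: [-0.7, -0.5, -0.2]
grip_width: 0.0417
grip_force: 0.0
```

>>> shift_gripper --moves '[{}, {}, {}, {}]'

```text
time: 3.27
position: [0.4994, -0.3336, 0.027]
tool_rot: [0.997, -0.075, -0.0, -0.0]
ft_force: [-0.2, 0.2, 0.4]
grip_width: 0.0299
grip_force: 39.9
```

>>> shift_gripper --moves '[{"z": -0.015}, {"z": -0.03}, {"z": -0.03}, {"z": -0.03}, {"z": -0.03}, {"x": 0.0009, "y": -0.0316}, {"x": 0.0009, "y": -0.0316}, {"x": 0.0009, "y": -0.0316}, {"x": 0.0009, "y": -0.0316}, {"x": 0.0009, "y": -0.0316}, {"x": 0.0009, "y": -0.0316}, {}, {}]'

```text
time: 4.35
position: [0.5324, -0.1448, 0.1614]
tool_rot: [0.997, -0.073, -0.001, -0.0]
ft_force: [-0.2, -0.4, -2.3]
grip_width: 0.0295
grip_force: 39.9
```

```bash
python3 - <<'E'
from rig import robot
from h import *
c=robot.camera("wrist");im=c["img"]
from pickle import dump;dump(c,open("c2.pkl","wb"))
o=plane(c,316,203,0);X=[]
# project expected feeder seat
p=R.from_quat(c["attitude"]).inv().apply(np.array([.555,-.0225,.07])-c["xyz"]);s=p[:2]/p[2];s=s*(1+c["k1"]*s@s)
u,v=int(c["fx"]*s[0]+c["cx"]),int(c["fy"]*s[1]+c["cy"]);print(u,v)
x0,y0=max(u-50,0),max(v-40,0);print(x0,y0)
cv2.imwrite("pics/w2c.png",crop(im,x0,y0,100,75,8))
E
```

```text
165 199
115 159
```

View pics/w2c.png

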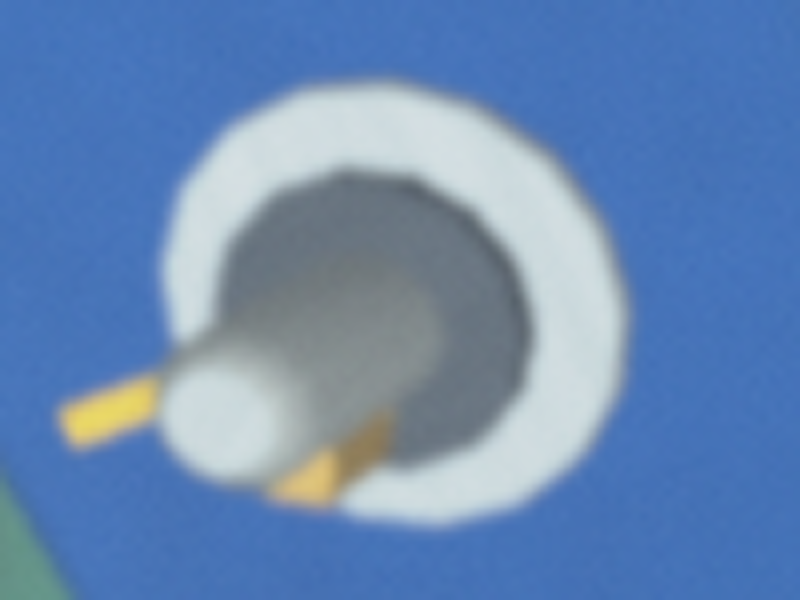

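The crop shows the shaft tip disc at (220,420) in crop pixels, the grey washer centred near (376,318), and the key top's outer edge from (270,497) to (333,505).

```bash
python3 - <<'E'
from h import *
import pickle;c=pickle.load(open("c2.pkl","rb"))
f=lambda x,y,z:plane(c,(x+.5)/8-.5+115,(y+.5)/8-.5+159,z)
t=f(220,420,.1);w=f(376,318,.07);a=f(270,497,.084);b=f(333,505,.084);e=f(340,447,.084)
s=f(108,408,.06)
print("tip",t,"washer",w,"key",a,b,e,np.linalg.norm(a-b))
for ax in(t,w,np.array([.555,-.0225,0])):
  m=(a+b)/2-ax;print(np.hypot(*m[:2]),np.arctan2(m[1],m[0])-1.787)
n=b-e;print("edge dir",np.arctan2(n[1],n[0])-1.787); q=b-a;print("perp",np.arctan2(q[1],q[0])+np.pi/2)
m=s-t;print("stripe",np.arctan2(m[1],m[0]),np.hypot(*m[:2]))
E
```

```text
tip [ 0.55566259 -0.01873163  0.1       ] washer [ 0.55618941 -0.01971991  0.07      ] key [ 0.54302306 -0.01145271  0.084     ] [ 0.54130441 -0.01741794  0.084     ] [ 0.54708774 -0.01988269  0.084     ] 0.006207867071800944
0.014166066741504932 1.0464581909618893
0.01498821016721396 0.9942626872979647
0.015159441666897422 0.7936434441663551
edge dir 0.9517200678979698
perp -0.28051346260084475
stripe 1.7711101355418009 0.03675720062104774
```

>>> shift_gripper --moves '[{"x": 0.0007, "y": -0.0257}, {"x": 0.0007, "y": -0.0257}, {"x": 0.0007, "y": -0.0257}, {"x": 0.0007, "y": -0.0257}, {"x": 0.0007, "y": -0.0257}, {"rz": -0.05}, {}, {}, {}, {}]'

```text
time: 5.23
position: [0.5556, -0.0218, 0.162]
tool_rot: [0.999, -0.051, -0.0, 0.0]
ft_force: [-0.0, -1.3, -2.9]
grip_width: 0.0298
grip_force: 39.9
```

>>> shift_gripper --moves '[{"y": -0.001, "z": 0.015}, {"z": 0.012}, {"z": 0.004}, {"z": 0.003}, {"z": 0.003}, {}, {}]'

```text
time: 5.82
position: [0.556, -0.0196, 0.1254]
tool_rot: [0.999, -0.05, 0.0, 0.0]
ft_force: [0.8, 0.4, -3.3]
grip_width: 0.0294
grip_force: 39.9
```

```bash
python3 - <<'E'
from rig import robot
from h import *
c=robot.camera("scene");cv2.imwrite("pics/s2.png",crop(c["img"],180,150,160,120,5))
print(robot.get_obs()["ft_force"],robot.get_obs()["moment"])
E
```

```text
[ 0.20280805  0.42072293 -2.21918031] [0.05801905 0.0008457  0.05283164]
```

View pics/s2.png

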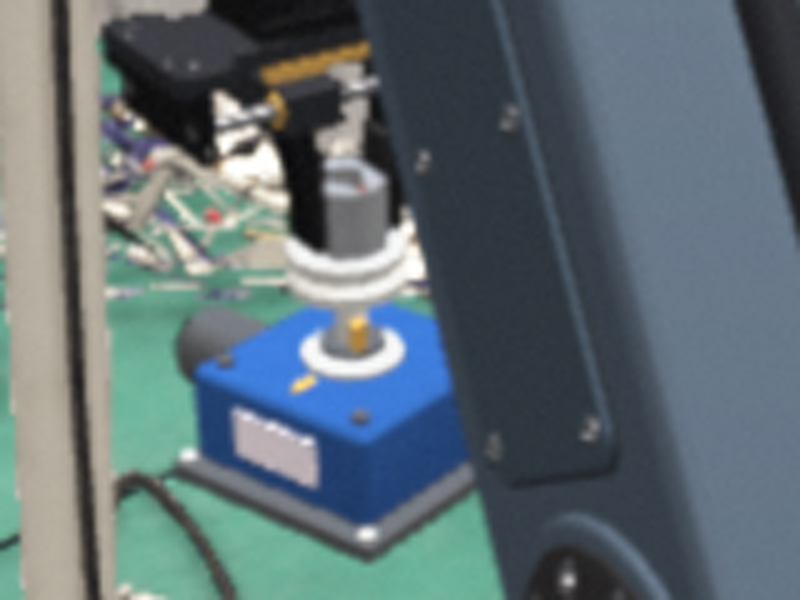

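The roller sits centred over the shaft, with the tip just inside the bore. The key is visible facing the camera.

>>> shift_gripper --moves '[{"z": 0.003}, {"z": 0.002}, {"z": 0.002}, {"z": 0.002}, {"z": 0.002}, {"z": 0.001}, {}]'

```text
time: 6.45
position: [0.5554, -0.0193, 0.1127]
tool_rot: [0.999, -0.05, -0.0, -0.0]
ft_force: [-0.2, -0.4, -1.8]
grip_width: 0.0297
grip_force: 39.9
```

>>> shift_gripper --moves '[{"z": 0.001}, {"z": 0.0005}, {"z": 0.0005}, {}, {}]'

```text
time: 6.87
position: [0.5557, -0.0194, 0.1111]
tool_rot: [0.999, -0.05, 0.0, -0.0]
ft_force: [-0.4, -0.3, -2.7]
grip_width: 0.0296
grip_force: 39.9
```

>>> shift_gripper --moves '[{"z": 0.0005}, {}, {}]'

```text
time: 7.12
position: [0.5558, -0.0194, 0.1108]
tool_rot: [0.999, -0.05, 0.0, 0.0]
ft_force: [0.1, 0.7, -1.3]
grip_width: 0.0295
grip_force: 39.9
```

>>> shift_gripper --moves '[{"z": 0.0005}, {}, {}]'

```text
time: 7.37
position: [0.5559, -0.0195, 0.1104]
tool_rot: [0.999, -0.05, 0.0, 0.0]
ft_force: [-0.9, -0.1, 2.0]
grip_width: 0.0295
grip_force: 39.9
```

>>> shift_gripper --moves '[{"z": 0.0005}, {}, {}]'

```text
time: 7.62
position: [0.556, -0.0194, 0.11]
tool_rot: [0.999, -0.05, 0.0, 0.0]
ft_force: [-0.3, 0.5, 4.1]
grip_width: 0.0295
grip_force: 39.9
```

On the key's top with about 6 N. Now I'll turn lightly.

>>> shift_gripper --moves '[{"rz": 0.03}, {"rz": 0.03}, {"rz": 0.03}, {"rz": 0.03}, {}]'

```text
time: 8.03
position: [0.5555, -0.0193, 0.109]
tool_rot: [0.994, -0.11, -0.0, -0.0]
ft_force: [0.2, -0.5, -3.2]
grip_width: 0.0298
grip_force: 39.9
```

>>> shift_gripper --moves '[{"rz": 0.02}, {"rz": 0.02}, {"rz": 0.02}, {}]'

```text
time: 8.37
position: [0.5555, -0.0194, 0.1092]
tool_rot: [0.99, -0.14, -0.0, -0.0]
ft_force: [0.1, -0.3, -2.7]
grip_width: 0.0299
grip_force: 39.9
```

```bash
python3 -c "
from rig import robot;print(robot.get_obs()['moment'])"
```

```text
[ 0.02407283 -0.00164979 -0.00708418]
```

>>> shift_gripper --moves '[{"z": 0.0005}, {}, {}]'

```text
time: 8.62
position: [0.5556, -0.0194, 0.109]
tool_rot: [0.99, -0.139, -0.0, -0.0]
ft_force: [-0.2, -1.1, -2.6]
grip_width: 0.0297
grip_force: 39.9
```

>>> shift_gripper --moves '[{"z": 0.0005}, {}, {}]'

```text
time: 8.87
position: [0.5557, -0.0194, 0.1085]
tool_rot: [0.99, -0.139, -0.0, -0.0]
ft_force: [-0.8, 0.2, -2.3]
grip_width: 0.0299
grip_force: 39.9
```

>>> shift_gripper --moves '[{"z": 0.001}, {"z": 0.001}, {}, {}]'

```text
time: 9.2
position: [0.5556, -0.0194, 0.1065]
tool_rot: [0.99, -0.139, -0.0, -0.0]
ft_force: [-0.1, 0.3, -2.5]
grip_width: 0.0297
grip_force: 39.9
```

>>> shift_gripper --moves '[{"z": 0.001}, {"z": 0.001}, {}, {}]'

```text
time: 9.53
position: [0.5556, -0.0194, 0.1044]
tool_rot: [0.99, -0.139, -0.0, -0.0]
ft_force: [0.1, -0.2, -2.5]
grip_width: 0.0296
grip_force: 39.9
```

```bash
python3 -c "
from rig import robot;print(robot.get_obs()['moment'])"
```

```text
[ 0.09828214  0.06978563 -0.01591378]
```

Sliding freely below the key top. Next come the last 7 mm to the shoulder, with washer contact expected at TCP ≈ 0.097.

>>> shift_gripper --moves '[{"z": 0.001}, {"z": 0.001}, {"z": 0.001}, {"z": 0.001}, {"z": 0.001}, {"z": 0.001}, {}, {}]'

```text
time: 10.2
position: [0.5556, -0.0194, 0.0985]
tool_rot: [0.99, -0.139, -0.0, -0.0]
ft_force: [-0.4, 0.7, -2.4]
grip_width: 0.0297
grip_force: 39.9
```

>>> shift_gripper --moves '[{"z": 0.0007}, {}, {}]'

```text
time: 10.45
position: [0.5557, -0.0194, 0.0979]
tool_rot: [0.99, -0.139, 0.0, 0.0]
ft_force: [0.6, -0.9, -2.9]
grip_width: 0.0295
grip_force: 39.9
```

>>> shift_gripper --moves '[{"z": 0.0007}, {}, {}]'

```text
time: 10.7
position: [0.5557, -0.0194, 0.0971]
tool_rot: [0.99, -0.139, -0.0, -0.0]
ft_force: [0.1, 0.2, -2.5]
grip_width: 0.0295
grip_force: 39.9
```

>>> shift_gripper --moves '[{"z": 0.0007}, {}, {}]'

```text
time: 10.95
position: [0.5557, -0.0194, 0.0966]
tool_rot: [0.99, -0.139, 0.0, 0.0]
ft_force: [-1.0, 0.5, -0.3]
grip_width: 0.03
grip_force: 39.9
```

>>> shift_gripper --moves '[{"z": 0.0006}, {}, {}]'

```text
time: 11.2
position: [0.5557, -0.0194, 0.0961]
tool_rot: [0.99, -0.139, 0.0, 0.0]
ft_force: [-0.1, 0.4, 0.3]
grip_width: 0.0296
grip_force: 39.9
```

```bash
python3 -c "
from rig import robot;print(robot.get_obs()['moment'])"
```

```text
[ 0.11588162  0.21290923 -0.00068224]
```

The washer is reached and now carries the roller's weight. I'll release and rise.

>>> shift_gripper --moves '[{}, {}, {}, {}, {}, {}, {}]' --jaw 0.07

```text
time: 11.78
position: [0.5557, -0.0194, 0.0958]
tool_rot: [0.99, -0.139, -0.0, -0.0]
ft_force: [0.4, 0.0, -0.5]
grip_width: 0.0664
grip_force: 0.0
```

>>> shift_gripper --moves '[{"z": -0.01}, {"z": -0.02}, {"z": -0.03}, {"z": -0.03}, {"z": -0.03}, {"y": 0.02, "z": -0.01}, {"y": 0.03}, {"y": 0.03}, {"y": 0.03}, {"y": 0.03}, {}, {}]'

```text
time: 12.78
position: [0.5168, -0.1554, 0.2266]
tool_rot: [0.99, -0.141, 0.0, 0.0]
ft_force: [0.2, 0.4, -0.0]
grip_width: 0.0702
grip_force: 0.0
```

```bash
python3 - <<'E'
from rig import robot
from h import *
c=robot.camera("scene");t=robot.camera("top");w=robot.camera("wrist")
p=R.from_quat(w["attitude"]).inv().apply(np.array([.5555,-.02,.1])-w["xyz"]);u,v=int(w["fx"]*p[0]/p[2]+w["cx"]),int(w["fy"]*p[1]/p[2]+w["cy"]);print(u,v)
a=crop(c["img"],190,160,80,80,5);b=crop(w["img"],max(u-40,0),max(v-40,0),80,80,5)
cv2.imwrite("pics/end.png",np.hstack([a,b]))
E
```

```text
166 192
```

View pics/end.png

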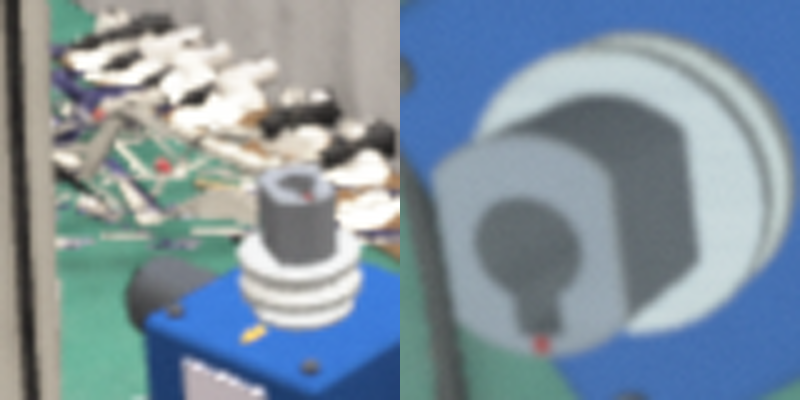

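The roller is upright and level, with its tread right down at the housing top; its dot is at crop (542,343), on the key's side. The final TCP height matches the seat, so I'm handing in.

```bash
python3 -c "
from rig import robot;print(robot.hand_in())"
```

```text
the job is handed in; nothing more can be done
None
```

The roller is on the shaft with its keyway over the brass key, seated flat on the shoulder and released; the job was handed in at about 13 s (no verdict printed), and the arm was never moved near the other items, though I did not picture them again at the end.

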